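# Free a model hull from its casting mould

### The job

Draw the spring-loaded core pin back out of the mould by its upright handle, without forcing it against the end stop, and park it by swinging the handle over into the side notch so that it stays back by itself. Then lift the cast hull out of the mould and set it down upright in the parts tray, without dropping it. The pin stays parked, and the glue bottle is left standing.

Things in the scene. Friction and masses are not known exactly. Their poses are not given: they have to be found in the camera images.
- mould: aluminium mould block, fixed, 120 (x) x 90 (y) x 50 mm high; origin under the centre of its underside. Open cavity on top, 75 x 49 mm, floor at z = 12 mm. The core pin enters through the middle of its -y face, on a line along the mould's y axis 30 mm above the table
- slot_start (a point): point on the pin's line, 75 mm from the mould's centre towards its -y, where the handle stands when the pin is fully in. Here begins the dark steel keeper: two rails 54 mm high, 14 mm apart, one each side of the handle, which travels between them in the mould's -y until it meets an end stop, 54 mm high
- slot_side (a point): point 60 mm from slot_start to the mould's +x: the side of the notch. The rail on this side is cut short, which leaves a 15 mm wide notch between its end and the stop. The keeper is adjustable, so notch and stop are not measured: the handle meets the stop after 36 to 49 mm of draw; parked and let go it springs 5 mm back against the rail's end. The space beside the keeper is clear
- pin (a joint): how far the core pin is drawn (m): 0 fully in, grows as it comes out towards the mould's -y. It enters 18 mm into the hull, which cannot be lifted until the pin is out. A spring pulls it home with 2 N (fully in) to 4 N (drawn)
- handle: round steel handle, 10 mm diameter, standing up from the pin's outer end; origin on the pin's line, z axis along the handle, rounded end 71 mm from the origin (about 100 mm above the table when upright). It turns with the pin about the mould's y axis: held upright by the rails; at the notch it can be swung over towards the mould's +x, up to 63 degrees
- handle_tip (a point): the free end of the handle
- casting: tan resin hull of a model vehicle, 70 (x) x 44 (y) x 36 mm, with a round turret 34 mm across standing on its middle up to 66 mm; origin under the centre of its underside. 120 g. At the start it sits in the mould cavity, axes parallel to the mould's; the turret stands 28 mm out of the mould
- tray: shallow grey parts tray, fixed, 200 (x) x 150 (y) x 22 mm, walls and floor 4 mm; origin under its centre. Two small wheels (24 mm across, 10 mm high) lie near its +x end, 78 mm from the centre; the rest is free
- cement: small glass bottle of glue with a green lid, 32 mm across, 62 mm high, standing loose; origin under its centre

How it is judged:
On the way, in this order (a step that is already met when the one before it is completed fails the run):
1. the pin is drawn and parked in the notch, let go, with the hull still in the mould (value of joint pin above 0.027 m and angle between handle's own z axis and vertical above 0.6 rad and contact force between the fingers and handle below 0.1 N and z of casting in the frame of mould below 0.025 m), for 0.3 s.
2. the hull is lifted clear of the mould while the pin stays parked (height (world z) of casting above 0.055 m and value of joint pin above 0.027 m and angle between handle's own z axis and vertical above 0.6 rad), for 0.1 s.
At the end, for the whole second after the job is handed in: the pin is at least 27 mm out with its handle leaning at least 0.6 rad in the notch, the hull stands in the tray on its floor (origin within 10 mm above the table, tilt under 0.15 rad) at rest, and the glue bottle stands (value of joint pin above 0.027 m and angle between handle's own z axis and vertical above 0.6 rad and x of casting in the frame of tray between -0.1 and 0.1 m and y of casting in the frame of tray between -0.075 and 0.075 m and height (world z) of casting below 0.01 m and angle between casting's own z axis and vertical below 0.15 rad and linear speed of casting below 0.02 m/s and angle between cement's own z axis and vertical below 0.3 rad); the robot touches nothing.
It fails at once if the handle is forced (more than 45 N between fingers and handle) (contact force between the fingers and handle above 45 N).
It fails at once if the hull is dropped (falls free faster than 0.6 m/s) (contact force between the fingers and casting below 0.05 N and linear speed of casting above 0.6 m/s).
It fails at once if the glue bottle is knocked over (angle between cement's own z axis and vertical above 0.5 rad).
It also fails if it takes over 58 s, if anything falls off the work surface, if the arm or the gripper's body presses on something with over 40 N, if the wrist force passes 120 N, or if a joint passes its speed limit or range.

### The arm

A 6-joint arm with a two-finger parallel gripper is mounted at the origin on the work surface. World frame = base frame: x ahead of the robot, y to its left, z up, the work surface at z = 0. Lengths are in m, angles in rad, forces in N, time in s.
With the tool pointing down it reaches from about 0.35 to 0.775 m from the base axis. Payload 5.5 kg.
Tool frame: the origin (TCP) lies at the very end of the fingers, on their centre line; the grasp point (between the pads) lies 19 mm behind it; z points along the fingers, y is the direction in which the jaws open and shut (so a half turn about z gives the same grasp; the last joint's range is limited). The gripper opens to 85 mm and grips with 20 to 120 N. Pads are 22 mm wide; open, the fingers measure 114 mm over their backs; the gripper's body (76 mm by 85 mm) begins 54 mm behind the grasp point. The pads swing forward as they close: fully open they stand 13 mm farther back than shut.
Start: joints at [1.169, 0.313, 0.046, 1.304, 0, 1.431], TCP at [0.149, 0.555, 0.231] pointing down, gripper open.
Joint ranges: [-2.76, 2.76], [-0.86, 1.69], [-1.03, 1.26], [-2.2, 2.34], [-1.47, 1.5], [-3.14, 3.14]. Speed limits (rad/s): [2.57, 2.57, 3.14, 3.14, 3.14, 3.14].

### API

Orientations are given as a unit quaternion [w, x, y, z].
In Python, from workcell import env gives the robot as it stands. The module is installed in compiled form; this text tells all that it offers.
- The arm moves only by the shell command python3 -m pendant 'ROWS' [FORCE]. ROWS is JSON, a list of rows, each an object with "fingers": the finger opening in mm, from 0 to 85.4; "delta_pos": the shift along the tool's x, y, z in mm, a list of three; "angular": the turn, a rotation vector about the tool's x, y, z in rad, a list of three. In form: [{"fingers": fingers, "delta_pos": [x, y, z], "angular": [ax, ay, az]}, ...]. A call has 1 to 12 rows; each row shifts and turns the commanded pose from where the row before left it, along the tool's axes as they then stand; what a row does not reach is not made up. A row lasts 1/10 s, in which the tool goes at most 50 mm and 8.59 degrees, less where a joint would pass 70% of its speed; a pose out of reach is approached as far as the arm can. A call is refused whole if a number of a shift passes 50 or a number of a turn 0.15, either way. A call with a gripper value outside its range is refused whole. The fingers move at their own pace and stop on an object; FORCE is the grip in N (left out, the last holds). Time passes only in rows, so rows that do not move let the fingers close. It gives the time, the measured TCP pose, the force and the opening at its end, in the units of the state.
- env.get_state(): the state, without advancing time (a new reading comes with each control period).
- env.read_camera(name): name is "side" or "top" or "wrist"; returns the picture (384x512x3 uint8, blue, green, red); there is no depth.
- env.camera_params(name): a dict with "fx", "fy", "cx", "cy" (pixels), "view" (4x4, takes a point from world to camera coordinates). Camera axes: x right, y up, looking along -z (the intrinsics and any distortion apply to the point x, -y, -z); pixel columns grow to the right and rows downward; lengths in m; the calibration is good to about 2 mm. The wrist camera is an equidistant fisheye: a pixel r from the principal point sees the ray r / f radians off the axis. A picture is of the moment at which its call begins: read the wrist's pose just before it. camera_params takes no time and is no camera call; for the wrist camera it gives the pose at the moment of the call.
- env.hand_in(): hands the job in, once; it reports no verdict.
The state is a dict: "clock": time; "joint_pos": joint angles; "qvel": joint speeds; "tau": joint torques, N m; "tcp_pos": TCP position; "orientation": TCP orientation; "wrist_force": force on the tool from outside, world axes, zero at the start; "ft_torque": the same for the moment, N m; "finger_gap": finger opening in m.
Only numpy, scipy, OpenCV 4.12 (cv2) and the standard library are available. Lean on these libraries where they do the work, as an engineer would, in place of code of your own. Each camera call takes 0.05 s, during which the arm holds its last target. There are 200 camera calls.

## Working session

There is one attempt and no reset: what is moved stays moved. The work goes in short steps, Python scripts to look and compute and a shell command to move; the robot and the scene stay as the last step left them, time stands still between calls to the robot, and variables do not carry over. Pictures are saved under pics/ and viewed, about 8 in all and at most 12, crops included, and the job is handed in when it is done.

```bash
mkdir -p pics
python3 - <<'E'
from workcell import env
import cv2,numpy as np
np.set_printoptions(precision=4,suppress=True)
print(env.get_state())
for n in("top","side","wrist"):
    p=env.camera_params(n); print(n,p)
    cv2.imwrite(f"pics/{n}0.png",env.read_camera(n))
E
```

```text
{'clock': 0.0, 'joint_pos': array([1.1694, 0.314 , 0.045 , 1.3036, 0.    , 1.4312]), 'qvel': array([-0.0026, -0.0012,  0.0001, -0.0002, -0.0019,  0.    ]), 'tau': array([  0.0009, -48.0629,  29.8533,   0.0195,   0.    ,  -0.    ]), 'tcp_pos': array([0.1486, 0.5549, 0.2304]), 'orientation': array([-0.0002,  0.1305,  0.9914, -0.0009]), 'wrist_force': array([ 0.3114, -0.047 , -1.2515]), 'ft_torque': array([ 0.0068,  0.0103, -0.0123]), 'finger_gap': 0.08546524465350479}
top {'fx': 390.7301116111317, 'fy': 390.7301116111317, 'cx': 256.40428008599775, 'cy': 189.70353096122497, 'view': array([[-0.1913, -0.9815,  0.0024,  0.0623],
       [ 0.9587, -0.1863,  0.215 , -0.6244],
       [-0.2106,  0.0434,  0.9766, -0.6974],
       [ 0.    ,  0.    ,  0.    ,  1.    ]])}
side {'fx': 383.4115613013688, 'fy': 383.4115613013688, 'cx': 254.10747380379723, 'cy': 191.18026178025852, 'view': array([[-0.9723, -0.2337, -0.0041,  0.5956],
       [ 0.1553, -0.6594,  0.7356, -0.1745],
       [-0.1746,  0.7146,  0.6774, -0.5883],
       [ 0.    ,  0.    ,  0.    ,  1.    ]])}
wrist {'fx': 297.3186396354542, 'fy': 297.3186396354542, 'cx': 254.64992935292318, 'cy': 188.16995264272296, 'view': array([[ 0.2588,  0.9659, -0.0024, -0.5733],
       [-0.9317,  0.249 , -0.2643,  0.0342],
       [-0.2547,  0.0706,  0.9644, -0.3788],
       [ 0.    ,  0.    ,  0.    ,  1.    ]])}
```

View pics/top0.png

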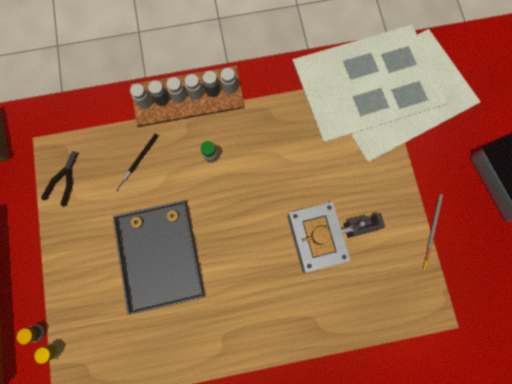

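View pics/side0.png

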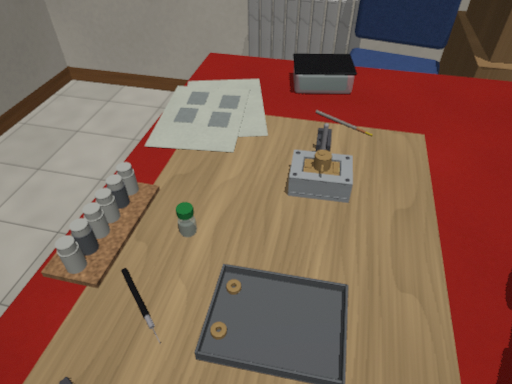

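```bash
cat > h.py <<'E'
from workcell import env
import cv2,numpy as np
np.set_printoptions(precision=4,suppress=True)
def ray(n,uv,p=None):
    p=p or env.camera_params(n); V=p["view"]; a=(uv[0]-p["cx"])/p["fx"]; b=(uv[1]-p["cy"])/p["fy"]
    if n=="wrist":
        r=np.hypot(a,b); s=np.sin(r)/r if r>0 else 1; d=np.array([a*s,-b*s,-np.cos(r)])
    else: d=np.array([a,-b,-1.])
    R=V[:3,:3]; return -R.T@V[:3,3], R.T@d
def at(n,uv,z,p=None):
    c,d=ray(n,uv,p); return c+d*(z-c[2])/d[2]
def tri(n1,uv1,n2,uv2):
    c1,d1=ray(n1,uv1);c2,d2=ray(n2,uv2)
    s,_,_,_=np.linalg.lstsq(np.c_[d1,-d2],c2-c1,rcond=None)
    p,q=c1+s[0]*d1,c2+s[1]*d2; return (p+q)/2,np.linalg.norm(p-q)
def proj(n,X):
    p=env.camera_params(n);c=p["view"][:3,:3]@X+p["view"][:3,3]
    return np.array([p["cx"]+p["fx"]*c[0]/-c[2],p["cy"]-p["fy"]*c[1]/-c[2]])
E
python3 - <<'E'
from h import *
print("mould",[at("top",u,.05)[:2] for u in((289,212),(333,203),(349,262),(305,271))])
print("tray",[at("top",u,.022)[:2] for u in((114,216),(187,202),(204,295),(128,312))])
print("cap",at("top",(208,149),.062), "tip?",at("top",(383,215),.054))
t=cv2.imread("pics/top0.png")[190:285,275:395]; s=cv2.imread("pics/side0.png")[110:210,270:370]
cv2.imwrite("pics/c.png",np.hstack([cv2.resize(t,(480,380),interpolation=2),cv2.resize(s,(320,320),interpolation=2)[:,:] if 0 else cv2.resize(s,(380,380),interpolation=2)])[:, :800] if 0 else np.vstack([cv2.resize(t,(360,285),interpolation=2),cv2.resize(s,(360,315),interpolation=2)]) if 0 else np.hstack([cv2.resize(t,(420,333),interpolation=2),cv2.resize(s,(333,333),interpolation=2)]))
E
```

```text
mould [array([ 0.572 , -0.1137]), array([ 0.573 , -0.2035]), array([ 0.4545, -0.2069]), array([ 0.4542, -0.1199])]
tray [array([0.6362, 0.2364]), array([0.6365, 0.0854]), array([0.4467, 0.0812]), array([0.4434, 0.2313])]
cap [0.7273 0.0215 0.062 ] tip? [ 0.5302 -0.2936  0.054 ]
```

View pics/c.png

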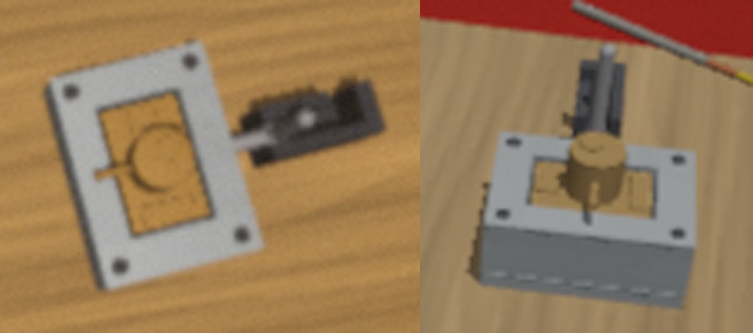

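View pics/wrist0.png

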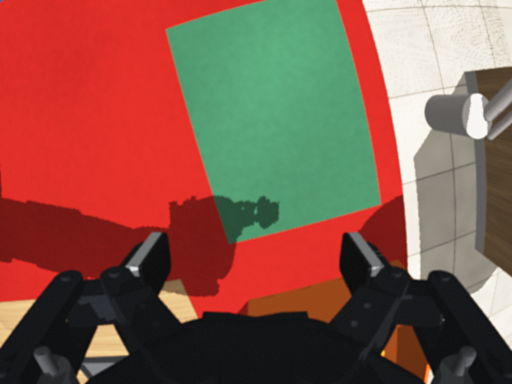

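Run:
```python
from h import *
print(tri("top",(362.7,223.4),"side",(326.2,125)))
print(tri("top",(208,149),"side",(185.5,209)))
m=np.array([.5134,-.161])
# pictures of expected tip for yaw guesses
for yaw in(0,.02,.04):
    c,s=np.cos(yaw),np.sin(yaw); p=m+75*.001*np.array([s,-c]); X=np.r_[p,.1]; print(yaw,X,proj("top",X),proj("side",X))
# mould corners from side crop
cr=[(496,133),(696,150),(690,249),(484,228)]
print([at("side",((u-420)/3.33+270,v/3.33+110),.05)[:2] for u,v in cr])
p=env.camera_params("wrist");V=p["view"];C=-V[:3,:3].T@V[:3,3]
S=env.get_state();from scipy.spatial.transform import Rotation as R
Rt=R.from_quat(S["orientation"],scalar_first=True).as_matrix()
print("tool",Rt,"cam in tool",Rt.T@(C-S["tcp_pos"]),"fwd",Rt.T@(-V[2,:3]))
```

```text
(array([ 0.5182, -0.2369,  0.0988]), np.float64(0.00030659259342785927))
(array([0.728 , 0.0216, 0.0612]), np.float64(0.0006610764651555364))
0 [ 0.5134 -0.236   0.1   ] [363.0343 226.0273] [328.5072 125.0312]
0.02 [ 0.5149 -0.236   0.1   ] [362.8235 225.2308] [327.7638 124.9428]
0.04 [ 0.5164 -0.2359  0.1   ] [362.5971 224.4384] [327.0197 124.8623]
[array([ 0.5781, -0.2034]), array([ 0.4553, -0.2142]), array([ 0.454 , -0.1202]), array([ 0.57  , -0.1115])]
tool [[-0.9659  0.2588 -0.0005]
 [ 0.2588  0.9659 -0.0013]
 [ 0.0002 -0.0014 -1.    ]] cam in tool [ 0.067  -0.0006 -0.1425] fwd [-0.2645 -0.0007  0.9644]
```

```bash
python3 -m pendant '[{"fingers":40,"delta_pos":[-36,-26,0],"angular":[0,0,0]},{"fingers":40,"delta_pos":[-36,-26,0],"angular":[0,0,0]},{"fingers":40,"delta_pos":[-36,-26,0],"angular":[0,0,0]},{"fingers":40,"delta_pos":[-36,-26,0],"angular":[0,0,0]},{"fingers":40,"delta_pos":[-36,-26,0],"angular":[0,0,0]},{"fingers":40,"delta_pos":[-36,-26,0],"angular":[0,0,0]},{"fingers":40,"delta_pos":[-36,-26,0],"angular":[0,0,0]},{"fingers":40,"delta_pos":[-36,-26,0],"angular":[0,0,0]},{"fingers":40,"delta_pos":[-36,-26,0],"angular":[0,0,0]},{"fingers":40,"delta_pos":[-36,-26,0],"angular":[0,0,0]},{"fingers":40,"delta_pos":[-36,-26,0],"angular":[0,0,0]}]' 30
python3 -m pendant '[{"fingers":40,"delta_pos":[0,0,0],"angular":[0,0,-0.131]},{"fingers":40,"delta_pos":[0,0,0],"angular":[0,0,-0.131]},{"fingers":40,"delta_pos":[0,0,0],"angular":[0,0,-0.131]},{"fingers":40,"delta_pos":[0,0,0],"angular":[0,0,-0.131]},{"fingers":40,"delta_pos":[0,0,0],"angular":[0,0,-0.131]},{"fingers":40,"delta_pos":[0,0,0],"angular":[0,0,-0.131]},{"fingers":40,"delta_pos":[0,0,0],"angular":[0,0,-0.131]},{"fingers":40,"delta_pos":[0,0,0],"angular":[0,0,-0.131]},{"fingers":40,"delta_pos":[0,0,0],"angular":[0,0,0]}]' 30
```

```text
clock: 1.25
tcp_pos: [0.4581, 0.175, 0.2312]
orientation: [-0.0, 0.131, 0.991, 0.0]
wrist_force: [0.6, 0.8, 0.2]
finger_gap: 0.0399
clock: 2.15
tcp_pos: [0.4571, 0.1767, 0.231]
orientation: [-0.0, -0.383, 0.924, 0.0]
wrist_force: [0.2, -0.4, -0.5]
finger_gap: 0.0404
```

```bash
python3 -m pendant '[{"fingers":40,"delta_pos":[25,-33.4,0],"angular":[0,0,0]},{"fingers":40,"delta_pos":[25,-33.4,6],"angular":[0,0,0]},{"fingers":40,"delta_pos":[25,-33.4,6],"angular":[0,0,0]},{"fingers":40,"delta_pos":[25,-33.4,6],"angular":[0,0,0]},{"fingers":40,"delta_pos":[25,-33.4,6],"angular":[0,0,0]},{"fingers":40,"delta_pos":[25,-33.4,6],"angular":[0,0,0]},{"fingers":40,"delta_pos":[25,-33.4,6],"angular":[0,0,0]},{"fingers":40,"delta_pos":[25,-33.4,6],"angular":[0,0,0]},{"fingers":40,"delta_pos":[25,-33.4,6],"angular":[0,0,0]},{"fingers":40,"delta_pos":[25,-33.4,6],"angular":[0,0,0]},{"fingers":40,"delta_pos":[0,0,0],"angular":[0,0,0]}]' 30
python3 - <<'E'
from h import *
import pickle
p=env.camera_params("wrist");pickle.dump(p,open("w1.pkl","wb"))
im=env.read_camera("wrist");cv2.imwrite("pics/w1.png",im)
print(env.get_state()["tcp_pos"])
cv2.imwrite("pics/w1b.png",cv2.resize(im,(800,600),interpolation=2))
E
```

```text
clock: 3.25
tcp_pos: [0.5172, -0.2409, 0.1757]
orientation: [-0.0, -0.379, 0.925, -0.0]
wrist_force: [-0.8, 0.2, -0.8]
finger_gap: 0.0398
[ 0.5167 -0.2384  0.1761]
```

View pics/w1b.png

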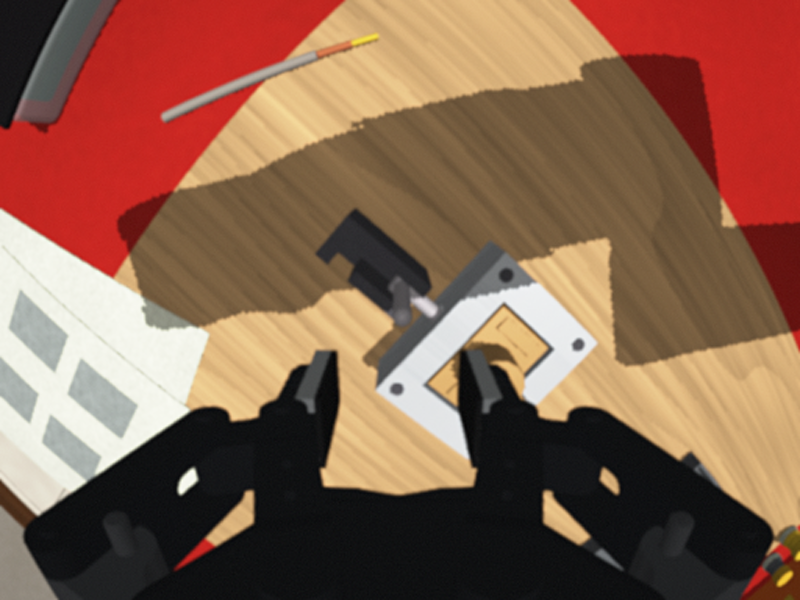

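Run:
```python
from h import *
import pickle
p=pickle.load(open("w1.pkl","rb")); k=1.5625
for n,u,z in [("tip",(400,314),.1),("stop out -x",(355,210),.054),("stop out +x",(317,251),.054),("stop +x in",(330,262),.054),("rail end",(350,268),.054),("rail -x near",(430,270),.054),("mould c1",(490,243),.05),("c2",(597,343),.05),("c3",(377,385),.05)]:
    print(n,at("wrist",(u[0]/k,u[1]/k),z,p))
im=cv2.imread("pics/w1.png")[120:220,190:290]
cv2.imwrite("pics/c2.png",cv2.resize(im,(600,600),interpolation=2))
```

```text
tip [ 0.5184 -0.2388  0.1   ]
stop out -x [ 0.5026 -0.2901  0.054 ]
stop out +x [ 0.5354 -0.2897  0.054 ]
stop +x in [ 0.5348 -0.2797  0.054 ]
rail end [ 0.5292 -0.2688  0.054 ]
rail -x near [ 0.4973 -0.2347  0.054 ]
mould c1 [ 0.4611 -0.2202  0.05  ]
c2 [ 0.4532 -0.1198  0.05  ]
c3 [ 0.5741 -0.2042  0.05  ]
```

View pics/c2.png

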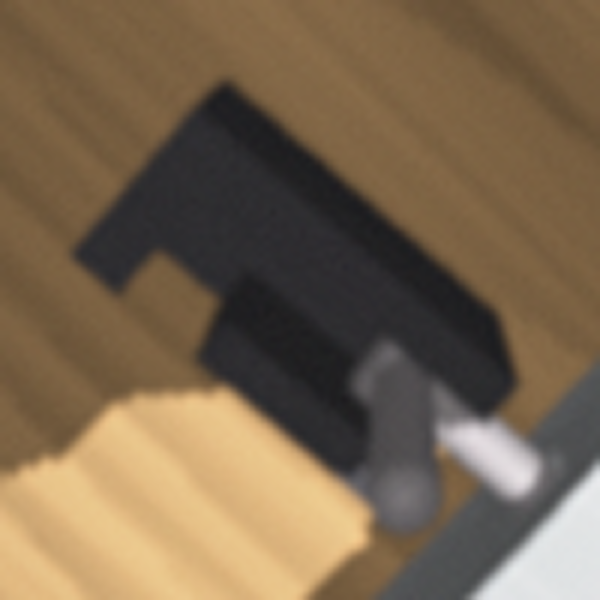

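Run:
```python
from h import *
import pickle
p=pickle.load(open("w1.pkl","rb"))
m=np.array([.515,-.161]);a=.05
for u in [(225,85),(75,250),(120,292),(160,250),(218,300),(200,355),(240,272),(395,345),(500,325),(350,470),(350,380)]:
    X=at("wrist",(u[0]/6+190,u[1]/6+120),.054,p); d=X[:2]-m
    print(u,X[:2],"mould frame",np.cos(a)*d[0]+np.sin(a)*d[1],-np.sin(a)*d[0]+np.cos(a)*d[1])
print("tip",at("wrist",(402/6+190,500/6+120),.1,p))
```

```text
(225, 85) [ 0.5023 -0.29  ] mould frame -0.01915418886883572 -0.12822858953568209
(75, 250) [ 0.5363 -0.2893] mould frame 0.014882409233241299 -0.12919973031641502
(120, 292) [ 0.5363 -0.2799] mould frame 0.015306952741934613 -0.11980354787766685
(160, 250) [ 0.5272 -0.2799] mould frame 0.006276898115469169 -0.11935797584396976
(218, 300) [ 0.5267 -0.2683] mould frame 0.006312795839640446 -0.10771798244778175
(200, 355) [ 0.5349 -0.2644] mould frame 0.01469001557445322 -0.10422417666316292
(240, 272) [ 0.5212 -0.2688] mould frame 0.0008099671138698536 -0.10802242086253559
(395, 345) [ 0.5129 -0.2442] mould frame -0.0062856637194787564 -0.08297880708228268
(500, 325) [ 0.4994 -0.235 ] mould frame -0.019236265797221645 -0.07315197488917016
(350, 470) [ 0.5319 -0.2352] mould frame 0.013204929112926131 -0.07494057729628281
(350, 380) [ 0.5216 -0.2452] mould frame 0.002392667923249026 -0.0844585819711054
tip [ 0.5192 -0.2369  0.1   ]
```

```bash
python3 -m pendant '[{"fingers":24,"delta_pos":[-2.3,-1,0],"angular":[0,0,0]},{"fingers":24,"delta_pos":[0,0,0],"angular":[0,0,0]},{"fingers":24,"delta_pos":[0,0,20],"angular":[0,0,0]},{"fingers":24,"delta_pos":[0,0,20],"angular":[0,0,0]},{"fingers":24,"delta_pos":[0,0,20],"angular":[0,0,0]},{"fingers":24,"delta_pos":[0,0,20],"angular":[0,0,0]},{"fingers":24,"delta_pos":[0,0,20],"angular":[0,0,0]},{"fingers":24,"delta_pos":[0,0,12],"angular":[0,0,0]},{"fingers":24,"delta_pos":[0,0,0],"angular":[0,0,0]},{"fingers":24,"delta_pos":[0,0,0],"angular":[0,0,0]}]' 30
python3 - <<'E'
from h import *
im=env.read_camera("wrist");s=env.read_camera("side")[90:200,260:380]
cv2.imwrite("pics/w2.png",np.hstack([im[100:350,150:400],cv2.resize(s,(273,250),interpolation=2)]))
E
```

```text
clock: 4.3
tcp_pos: [0.5197, -0.2348, 0.0659]
orientation: [0.0, -0.383, 0.924, -0.0]
wrist_force: [0.6, -0.4, 0.1]
finger_gap: 0.0243
```

View pics/w2.png

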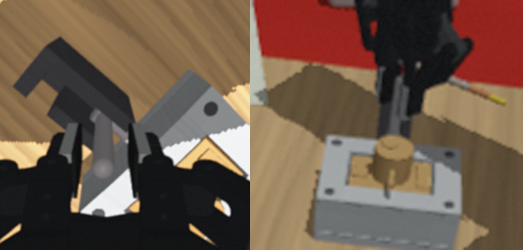

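```bash
python3 -m pendant '[{"fingers":24,"delta_pos":[2.5,-3.6,0],"angular":[0,0,0]},{"fingers":24,"delta_pos":[2.5,-3.6,0],"angular":[0,0,0]},{"fingers":24,"delta_pos":[2.5,-3.6,0],"angular":[0,0,0]},{"fingers":24,"delta_pos":[2.5,-3.6,0],"angular":[0,0,0]},{"fingers":24,"delta_pos":[2.5,-3.6,0],"angular":[0,0,0]},{"fingers":24,"delta_pos":[2.5,-3.6,0],"angular":[0,0,0]},{"fingers":24,"delta_pos":[0,0,0],"angular":[0,0,0]}]'
```

```text
clock: 5.1
tcp_pos: [0.523, -0.261, 0.0652]
orientation: [-0.001, -0.383, 0.924, 0.001]
wrist_force: [-4.4, 3.4, 4.5]
finger_gap: 0.0237
```

```bash
python3 -m pendant '[{"fingers":24,"delta_pos":[2,-2.2,0],"angular":[0,0,0]},{"fingers":24,"delta_pos":[2,-2.2,0],"angular":[0,0,0]},{"fingers":24,"delta_pos":[2,-2.2,0],"angular":[0,0,0]},{"fingers":24,"delta_pos":[2,-2.2,0],"angular":[0,0,0]},{"fingers":24,"delta_pos":[1,-1.1,0],"angular":[0,0,0]},{"fingers":24,"delta_pos":[0,0,0],"angular":[0,0,0]}]'
```

```text
clock: 5.7
tcp_pos: [0.5237, -0.2735, 0.0652]
orientation: [-0.0, -0.383, 0.924, 0.002]
wrist_force: [-2.9, 4.7, 5.3]
finger_gap: 0.0239
```

```bash
python3 -m pendant '[{"fingers":24,"delta_pos":[0.7,-0.7,0],"angular":[0,0,0]},{"fingers":24,"delta_pos":[0.7,-0.7,0],"angular":[0,0,0]},{"fingers":24,"delta_pos":[0,0,0],"angular":[0,0,0]}]'
```

```text
clock: 6.0
tcp_pos: [0.5236, -0.2752, 0.0651]
orientation: [-0.0, -0.383, 0.924, 0.002]
wrist_force: [-4.4, 5.6, 4.4]
finger_gap: 0.0239
```

```bash
python3 -m pendant '[{"fingers":24,"delta_pos":[0.7,-0.7,0],"angular":[0,0,0]},{"fingers":24,"delta_pos":[0.7,-0.7,0],"angular":[0,0,0]},{"fingers":24,"delta_pos":[0,0,0],"angular":[0,0,0]}]'
python3 - <<'E'
from h import *
im=env.read_camera("wrist")[100:350,150:400];s=env.read_camera("top")[190:265,320:400]
cv2.imwrite("pics/w3.png",np.hstack([cv2.resize(im,(400,400),interpolation=2),cv2.resize(s,(400,400),interpolation=2)]))
E
```

```text
clock: 6.3
tcp_pos: [0.5239, -0.2777, 0.0651]
orientation: [-0.0, -0.383, 0.924, 0.001]
wrist_force: [-3.1, 4.0, 3.5]
finger_gap: 0.0239
```

View pics/w3.png

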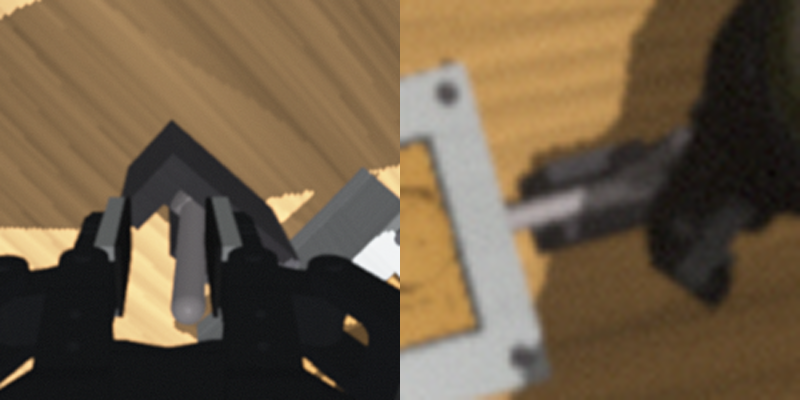

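```bash
python3 -m pendant '[{"fingers":24,"delta_pos":[0.7,-0.7,0],"angular":[0,0,0]},{"fingers":24,"delta_pos":[-0.7,-0.7,0],"angular":[0,0,0]},{"fingers":24,"delta_pos":[-0.7,-0.7,0],"angular":[0,0,0]},{"fingers":24,"delta_pos":[0,0,0],"angular":[0,0,0]}]'
```

```text
clock: 6.8
tcp_pos: [0.5252, -0.2791, 0.0649]
orientation: [-0.001, -0.383, 0.924, 0.001]
wrist_force: [-5.9, 3.1, 5.0]
finger_gap: 0.0241
```

```bash
python3 -m pendant '[{"fingers":24,"delta_pos":[-0.7,-0.7,0],"angular":[0,0,0]},{"fingers":24,"delta_pos":[-0.7,-0.7,0],"angular":[0,0,0]},{"fingers":24,"delta_pos":[-0.7,-0.7,0],"angular":[0,0,0]},{"fingers":24,"delta_pos":[0,0,0],"angular":[0,0,0]}]'
```

```text
clock: 7.2
tcp_pos: [0.5262, -0.279, 0.0648]
orientation: [-0.003, -0.383, 0.924, 0.002]
wrist_force: [-11.6, 3.1, 7.3]
finger_gap: 0.024
```

```bash
python3 -m pendant '[{"fingers":24,"delta_pos":[1,-1,0],"angular":[0,0,0]},{"fingers":24,"delta_pos":[0,0,0],"angular":[0,0,0]}]'
```

```text
clock: 7.4
tcp_pos: [0.5296, -0.2816, 0.065]
orientation: [-0.0, -0.383, 0.924, -0.0]
wrist_force: [0.2, 0.2, -0.0]
finger_gap: 0.0243
```

```bash
python3 -m pendant '[{"fingers":24,"delta_pos":[1,-1,0],"angular":[0,0,0]},{"fingers":24,"delta_pos":[0,0,0],"angular":[0,0,0]}]'
```

```text
clock: 7.6
tcp_pos: [0.5306, -0.2833, 0.0655]
orientation: [0.0, -0.383, 0.924, -0.001]
wrist_force: [0.2, -1.0, 0.4]
finger_gap: 0.024
```

Run:
```python
from h import *
im=env.read_camera("wrist")[100:350,150:400];s=env.read_camera("side")[90:200,260:380]
cv2.imwrite("pics/w4.png",np.hstack([cv2.resize(im,(400,400),interpolation=2),cv2.resize(s,(400,400),interpolation=2)]))
```

```text
(no output)
```

View pics/w4.png

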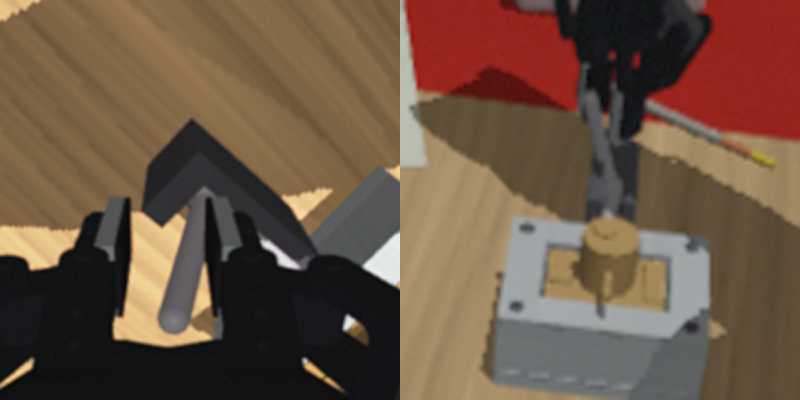

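```bash
python3 -m pendant '[{"fingers":36,"delta_pos":[0,-6,0],"angular":[0,0,0]},{"fingers":48,"delta_pos":[0,-6,0],"angular":[0,0,0]},{"fingers":60,"delta_pos":[0,-6,0],"angular":[0,0,0]},{"fingers":60,"delta_pos":[0,0,0],"angular":[0,0,0]},{"fingers":60,"delta_pos":[-3.5,-3.5,0],"angular":[0,0,0]},{"fingers":60,"delta_pos":[-3.5,-3.5,0],"angular":[0,0,0]},{"fingers":60,"delta_pos":[-3.5,-3.5,0],"angular":[0,0,0]},{"fingers":60,"delta_pos":[-3.5,-3.5,0],"angular":[0,0,0]},{"fingers":60,"delta_pos":[0,0,0],"angular":[0,0,0]}]'
```

```text
clock: 8.6
tcp_pos: [0.5632, -0.295, 0.0653]
orientation: [0.0, -0.383, 0.924, -0.0]
wrist_force: [-0.1, -0.2, 0.5]
finger_gap: 0.06
```

```bash
python3 -m pendant '[{"fingers":60,"delta_pos":[-3.5,-3.5,0],"angular":[0,0,0]},{"fingers":60,"delta_pos":[-3.5,-3.5,0],"angular":[0,0,0]},{"fingers":60,"delta_pos":[-3.5,-3.5,0],"angular":[0,0,0]},{"fingers":60,"delta_pos":[0,0,0],"angular":[0,0,0]}]'
python3 - <<'E'
from h import *
im=env.read_camera("wrist")[80:380,100:400];s=env.read_camera("top")[190:265,320:400]
cv2.imwrite("pics/w5.png",np.hstack([cv2.resize(im,(400,400),interpolation=2),cv2.resize(s,(400,400),interpolation=2)]))
E
```

```text
clock: 9.0
tcp_pos: [0.5781, -0.2951, 0.0654]
orientation: [0.0, -0.383, 0.924, -0.0]
wrist_force: [0.2, 0.4, -0.1]
finger_gap: 0.0599
```

View pics/w5.png

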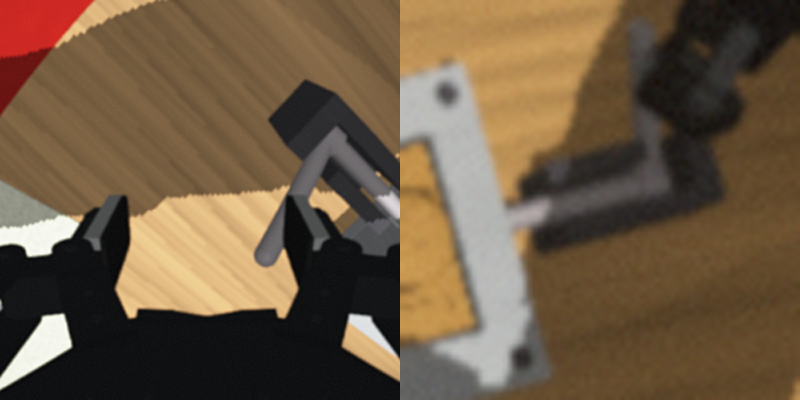

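```bash
python3 -m pendant '[{"fingers":60,"delta_pos":[0,0,-15],"angular":[0,0,0]},{"fingers":60,"delta_pos":[0,0,-40],"angular":[0,0,0]},{"fingers":60,"delta_pos":[0,0,-45],"angular":[0,0,0]},{"fingers":60,"delta_pos":[0,0,-35],"angular":[0,0,0]},{"fingers":60,"delta_pos":[-12.3,34.9,0],"angular":[0,0,0]},{"fingers":60,"delta_pos":[-12.3,34.9,0],"angular":[0,0,0]},{"fingers":60,"delta_pos":[-12.3,34.9,0],"angular":[0,0,0]},{"fingers":60,"delta_pos":[-12.3,34.9,0],"angular":[0,0,0]},{"fingers":60,"delta_pos":[0,0,0],"angular":[0,0,0]}]'
python3 -m pendant '[{"fingers":60,"delta_pos":[0,0,0],"angular":[0,0,-0.139]},{"fingers":60,"delta_pos":[0,0,0],"angular":[0,0,-0.139]},{"fingers":60,"delta_pos":[0,0,0],"angular":[0,0,-0.139]},{"fingers":60,"delta_pos":[0,0,0],"angular":[0,0,-0.139]},{"fingers":60,"delta_pos":[0,0,0],"angular":[0,0,-0.139]},{"fingers":60,"delta_pos":[0,0,0],"angular":[0,0,-0.139]},{"fingers":60,"delta_pos":[0,0,0],"angular":[0,0,0]},{"fingers":60,"delta_pos":[0,0,0],"angular":[0,0,0]}]'
python3 - <<'E'
from h import *
import pickle
p=env.camera_params("wrist");pickle.dump(p,open("w6.pkl","wb"))
im=env.read_camera("wrist");cv2.imwrite("pics/w6.png",im)
cv2.imwrite("pics/w6b.png",cv2.resize(im,(800,600),interpolation=2))
E
```

```text
clock: 10.0
tcp_pos: [0.5104, -0.1577, 0.2007]
orientation: [-0.0, -0.385, 0.923, 0.001]
wrist_force: [0.7, -0.9, -0.3]
finger_gap: 0.06
clock: 10.8
tcp_pos: [0.5132, -0.1619, 0.2003]
orientation: [-0.0, 0.723, -0.691, 0.0]
wrist_force: [0.1, -1.3, 0.9]
finger_gap: 0.0605
```

View pics/w6b.png

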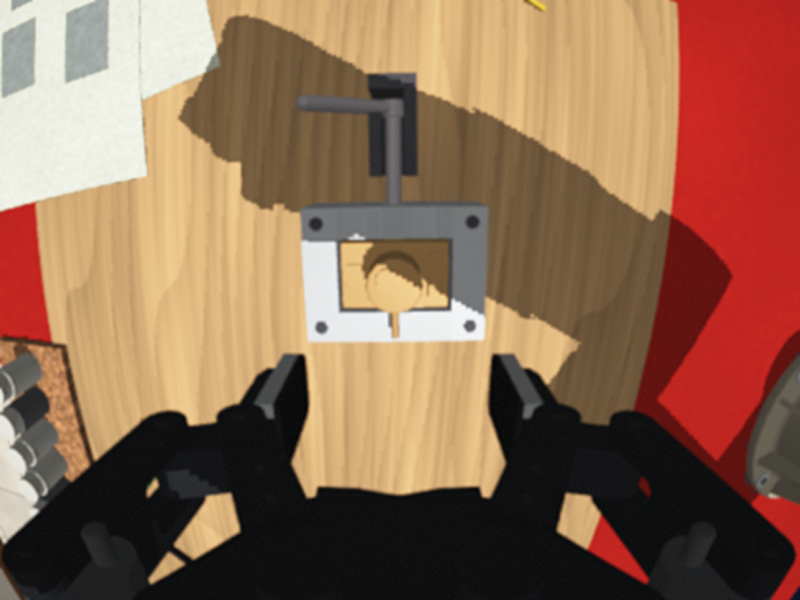

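Run:
```python
from h import *
import pickle
p=pickle.load(open("w6.pkl","rb"));k=1.5625
f=lambda u,z:at("wrist",(u[0]/k,u[1]/k),z,p)
print("turret",f((394,285),.078),[f(u,.078)[:2] for u in((366,285),(422,285),(394,312))])
print("mould",[f(u,.05)[:2] for u in((302,207),(488,206),(484,340),(308,342))],"tip",f((305,103),.062),"base",f((393,105),.03))
S=env.get_state();print(S["tcp_pos"],S["orientation"])
```

```text
turret [ 0.5152 -0.1623  0.078 ] [array([ 0.5316, -0.1616]), array([ 0.4987, -0.1631]), array([ 0.5144, -0.1457])]
mould [array([ 0.576 , -0.2039]), array([ 0.4577, -0.2099]), array([ 0.4521, -0.1195]), array([ 0.5721, -0.1125])] tip [ 0.5737 -0.269   0.062 ] base [ 0.5212 -0.2731  0.03  ]
[ 0.5132 -0.1619  0.2003] [-0.0001  0.7233 -0.6906  0.0001]
```

```bash
python3 -m pendant '[{"fingers":60,"delta_pos":[0,-1.8,30],"angular":[0,0,0]},{"fingers":60,"delta_pos":[0,0,35],"angular":[0,0,0]},{"fingers":60,"delta_pos":[0,0,35],"angular":[0,0,0]},{"fingers":60,"delta_pos":[0,0,30],"angular":[0,0,0]},{"fingers":60,"delta_pos":[0,0,15],"angular":[0,0,0]},{"fingers":60,"delta_pos":[0,0,0],"angular":[0,0,0]},{"fingers":28,"delta_pos":[0,0,0],"angular":[0,0,0]},{"fingers":28,"delta_pos":[0,0,0],"angular":[0,0,0]},{"fingers":28,"delta_pos":[0,0,0],"angular":[0,0,0]},{"fingers":28,"delta_pos":[0,0,0],"angular":[0,0,0]},{"fingers":28,"delta_pos":[0,0,0],"angular":[0,0,0]}]' 40
```

```text
clock: 11.95
tcp_pos: [0.5159, -0.162, 0.0567]
orientation: [-0.0, 0.724, -0.69, 0.001]
wrist_force: [-1.8, -0.1, 6.0]
finger_gap: 0.0325
```

```bash
python3 -m pendant '[{"fingers":28,"delta_pos":[0,0,-4],"angular":[0,0,0]},{"fingers":28,"delta_pos":[0,0,-8],"angular":[0,0,0]},{"fingers":28,"delta_pos":[0,0,-8],"angular":[0,0,0]},{"fingers":28,"delta_pos":[0,0,-10],"angular":[0,0,0]},{"fingers":28,"delta_pos":[0,0,-15],"angular":[0,0,0]},{"fingers":28,"delta_pos":[0,0,-15],"angular":[0,0,0]},{"fingers":28,"delta_pos":[0,0,-15],"angular":[0,0,0]},{"fingers":28,"delta_pos":[0,0,-15],"angular":[0,0,0]},{"fingers":28,"delta_pos":[0,0,-15],"angular":[0,0,0]},{"fingers":28,"delta_pos":[0,0,-5],"angular":[0,0,0]},{"fingers":28,"delta_pos":[0,0,0],"angular":[0,0,0]}]'
```

```text
clock: 13.05
tcp_pos: [0.5154, -0.1617, 0.1664]
orientation: [-0.0, 0.724, -0.689, 0.001]
wrist_force: [-0.6, -0.8, -0.8]
finger_gap: 0.0325
```

Run:
```python
from h import *
im=env.read_camera("wrist")[0:384,56:456];s=env.read_camera("side")[60:210,230:380]
cv2.imwrite("pics/w7.png",np.hstack([im,cv2.resize(s,(384,384),interpolation=2)]))
```

View pics/w7.png

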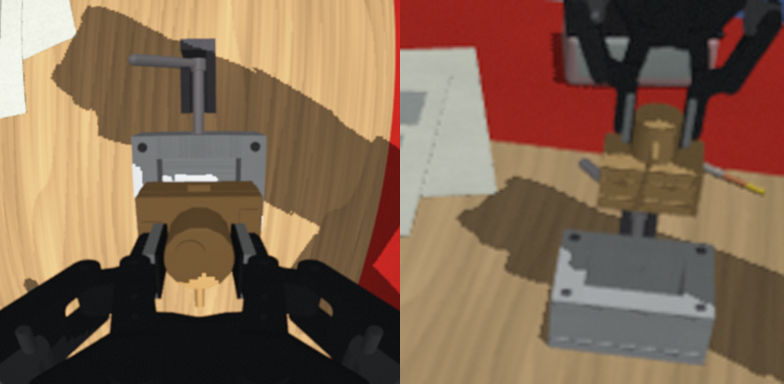

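```bash
python3 -m pendant '[{"fingers":28,"delta_pos":[-14,-1.7,0],"angular":[0,0,0]},{"fingers":28,"delta_pos":[-30,-3.3,0],"angular":[0,0,0]},{"fingers":28,"delta_pos":[-35,-3.8,0],"angular":[0,0,0]},{"fingers":28,"delta_pos":[-40,-4.3,0],"angular":[0,0,0]},{"fingers":28,"delta_pos":[-40,-4.3,0],"angular":[0,0,0]},{"fingers":28,"delta_pos":[-40,-4.3,0],"angular":[0,0,0]},{"fingers":28,"delta_pos":[-40,-4.3,0],"angular":[0,0,0]},{"fingers":28,"delta_pos":[-35,-3.8,0],"angular":[0,0,0]},{"fingers":28,"delta_pos":[-30,-3.3,0],"angular":[0,0,0]},{"fingers":28,"delta_pos":[-15,-1.7,0],"angular":[0,0,0]},{"fingers":28,"delta_pos":[0,0,0],"angular":[0,0,0]},{"fingers":28,"delta_pos":[0,0,0],"angular":[0,0,0]}]'
```

```text
clock: 14.35
tcp_pos: [0.5333, 0.1589, 0.1648]
orientation: [0.001, 0.725, -0.689, -0.0]
wrist_force: [0.2, 1.0, -1.0]
finger_gap: 0.0324
```

```bash
python3 -m pendant '[{"fingers":28,"delta_pos":[0,0,15],"angular":[0,0,0]},{"fingers":28,"delta_pos":[0,0,22],"angular":[0,0,0]},{"fingers":28,"delta_pos":[0,0,22],"angular":[0,0,0]},{"fingers":28,"delta_pos":[0,0,22],"angular":[0,0,0]},{"fingers":28,"delta_pos":[0,0,15],"angular":[0,0,0]},{"fingers":28,"delta_pos":[0,0,9],"angular":[0,0,0]},{"fingers":28,"delta_pos":[0,0,5],"angular":[0,0,0]},{"fingers":28,"delta_pos":[0,0,3],"angular":[0,0,0]},{"fingers":28,"delta_pos":[0,0,0],"angular":[0,0,0]},{"fingers":28,"delta_pos":[0,0,0],"angular":[0,0,0]}]'
```

```text
clock: 15.35
tcp_pos: [0.5344, 0.1589, 0.053]
orientation: [-0.001, 0.724, -0.689, 0.0]
wrist_force: [-1.4, -0.1, -0.7]
finger_gap: 0.0323
```

Expected contact at TCP z ≈ 0.049; creep down.

```bash
python3 -m pendant '[{"fingers":28,"delta_pos":[0,0,2],"angular":[0,0,0]},{"fingers":28,"delta_pos":[0,0,1.5],"angular":[0,0,0]},{"fingers":28,"delta_pos":[0,0,0],"angular":[0,0,0]}]'
```

```text
clock: 15.65
tcp_pos: [0.534, 0.159, 0.0489]
orientation: [-0.0, 0.724, -0.689, 0.0]
wrist_force: [0.0, -0.0, -1.4]
finger_gap: 0.0325
```

```bash
python3 -m pendant '[{"fingers":28,"delta_pos":[0,0,1],"angular":[0,0,0]},{"fingers":28,"delta_pos":[0,0,0],"angular":[0,0,0]}]'
```

```text
clock: 15.85
tcp_pos: [0.5339, 0.1591, 0.0488]
orientation: [-0.0, 0.724, -0.689, 0.0]
wrist_force: [-2.4, -0.4, 5.5]
finger_gap: 0.0328
```

Touchdown at the expected height (force +5.5 N). Release and retreat.

```bash
python3 -m pendant '[{"fingers":36,"delta_pos":[0,0,0],"angular":[0,0,0]},{"fingers":45,"delta_pos":[0,0,0],"angular":[0,0,0]},{"fingers":60,"delta_pos":[0,0,0],"angular":[0,0,0]},{"fingers":60,"delta_pos":[0,0,0],"angular":[0,0,0]},{"fingers":60,"delta_pos":[0,0,-10],"angular":[0,0,0]},{"fingers":60,"delta_pos":[0,0,-30],"angular":[0,0,0]},{"fingers":60,"delta_pos":[0,0,-40],"angular":[0,0,0]},{"fingers":60,"delta_pos":[0,0,-40],"angular":[0,0,0]},{"fingers":60,"delta_pos":[0,0,-30],"angular":[0,0,0]},{"fingers":60,"delta_pos":[0,0,0],"angular":[0,0,0]},{"fingers":60,"delta_pos":[0,0,0],"angular":[0,0,0]}]'
python3 - <<'E'
from h import *
import scipy.ndimage as nd
S=env.get_state();print(S["tcp_pos"],S["wrist_force"])
p=env.camera_params("wrist");im=env.read_camera("wrist");cv2.imwrite("pics/w8.png",im)
hsv=cv2.cvtColor(im,cv2.COLOR_BGR2HSV)
m=cv2.inRange(hsv,(8,70,60),(25,255,255)).astype(bool)
l,n=nd.label(m)
for i in range(1,n+1):
    ys,xs=np.where(l==i)
    if len(ys)>300: print(len(ys),"bbox",xs.min(),xs.max(),ys.min(),ys.max(),"at z=.04",at("wrist",(xs.mean(),ys.mean()),.04,p))
t=env.read_camera("top");cv2.imwrite("pics/t9.png",t)
g=cv2.inRange(cv2.cvtColor(t,cv2.COLOR_BGR2HSV),(50,120,40),(80,255,255))>0;l,n=nd.label(g);ys,xs=np.where(g)
print("green top",xs.mean(),ys.mean(),len(xs))
s=env.read_camera("side");cv2.imwrite("pics/s9.png",s)
o=cv2.imread("pics/side0.png");d=np.abs(s.astype(int)-o).sum(2)>60
# expected parked handle tip projections
b=np.array([.521,-.271])
for a in(.6,.85,1.1): 
    X=np.array([b[0]+.071*np.sin(a),b[1]+.003,.03+.071*np.cos(a)]);print(a,X,proj("top",X),proj("side",X))
# handle pixels in top image around: dark grey on wood
c=cv2.cvtColor(t,cv2.COLOR_BGR2HSV)[186:222,355:385]
for r in c[...,1]: print(' '.join('%3d'%v for v in r))
E
```

```text
clock: 16.95
tcp_pos: [0.5344, 0.159, 0.199]
orientation: [-0.001, 0.724, -0.689, 0.001]
wrist_force: [-0.8, 0.5, -0.7]
finger_gap: 0.0601
[0.5344 0.159  0.199 ] [-0.8132  0.5013 -0.6812]
80312 bbox 0 448 0 295 at z=.04 [0.5639 0.0948 0.04  ]
330 bbox 173 193 122 143 at z=.04 [0.6105 0.1184 0.04  ]
3191 bbox 222 289 149 214 at z=.04 [0.5336 0.1579 0.04  ]
314 bbox 172 192 186 206 at z=.04 [0.6117 0.1869 0.04  ]
9925 bbox 186 323 234 318 at z=.04 [0.5287 0.2811 0.04  ]
green top 207.53548387096774 148.36774193548388 155
0.6 [ 0.5611 -0.268   0.0886] [371.5293 198.9503] [306.7537 118.7456]
0.85 [ 0.5743 -0.268   0.0769] [368.0291 193.507 ] [300.1574 122.6895]
1.1 [ 0.5843 -0.268   0.0622] [364.6751 190.1975] [295.1348 127.8579]
139 139 142 139 138 140 139 135 141 138 141 140 137 139 137 140 136 141 139 139 137 137 136 142 138 139 140 138 137 138
142 137 141 138 137 139 139 134 135 142 145 137 136 137 137 140 140 140 142 142 140 138 139 140 140 133 143 136 138 140
139 139 137 137 137 139 141 141 141 138 139 143 139 141 138 137 138 140 138 136 136 141 136 140 138 136 139 139 141 139
141 
[... 3255 characters left out ...]
 130 125 123 112  98  91  64  27  20  18  17  20  41  83  72  72  59  18  10  23  42  76 122 136 138
136 135 129 124 105  91  82  74  58  49  42  30  13  20  19  16  19  36  66  65  59  46  19  26  16  28  60 109 136 138
121  92  86  58  55  47  40  31  30  22  19  18  13  19  13  16  21  28  54  72  61  56  31  30  23  25  47  97 131 137
 50  42  39  19  19  28  22  26  23  32  20  23  18  16  18  14  18  40  42  57  62  52  38  31  32  32  33  78 123 135
 24  30  22  23  20  25  14  22  27  25  29  17  20  23  18  20  20  23  38  80  52  70  47  20  27  22  25  64 119 140
 20  18  23  10  31  31  31  32  42  30  41  26  18  23  15  15  22  22  28  52  68  61  68  34  24  29  16  49  97 127
```

```bash
python3 -c "
from workcell import env
print(env.hand_in())"
```

```text
the job is handed in; nothing more can be done
None
```

I drew the core pin out with the inside of one finger pad, without gripping the handle. The handle tipped over into the side notch, and I backed away. I then gripped the hull by its turret, lifted it out level and lowered it to the tray floor before letting go. The job was handed in at about 17 s; the hand-in reports no verdict.

**Last checks**
- **Pin:** the last image shows the handle's end where a lean of about 0.85 rad would put it, against the 0.6 rad needed. My earlier images put the draw at about 35 mm, against the 27 mm needed. The draw comes from image measurements and the expected spring-back; I had no direct reading of the joint.
- **Force on the handle:** the highest wrist force I read while drawing it was about 14 N. That was brief, when the handle caught on the rail's end just before it went into the notch.
- **Hull:** it is near the tray centre at (0.534, 0.158). It touched down at the height expected for the tray floor, with about 5.5 N of contact. I judged it upright from the outline in the last wrist image and did not measure its tilt.
- **Glue bottle:** its lid is within about a pixel of where it started in the top image.
- **Arm:** at hand-in it was about 0.2 m above the table, touching nothing.

None of these checks failed or disagreed. My picture views were used up after the lift, so the final tray and handle checks come from pixel measurements; I did not view those images.

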